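# Rock the angle gauge on the round bar to its set mark and hold it

## Task

The angle gauge has been preset for the tilt check of the expressors and has to be shown at its mark on the round bar of the stud block. Pick the gauge up by its handle, set the groove of its foot down astride the bar with the foot fully on the bar's length and the dial still facing the robot's side, then rock it sideways on the bar until the swinging pointer settles between the two prongs of the index. Finish while still holding it there, still and pressed lightly down on the bar, and leave the other things on the bench alone.

Things in the scene. Friction and masses are not known exactly. Their poses are not given: they have to be found in the camera images.
- angle_gauge: Loose pendulum angle gauge, 0.26 to 0.45 kg, 44 (x) x 126 (y) x 196 (z) mm, standing upright. Origin: centre of its underside; the dial looks along its -x (roughly to the robot), y across the dial, z up. Aluminium foot 44 x 100 x 28 mm; above it a grey dial case 126 mm wide with a clear window, up to 148 mm; on top a black handle.
- gauge_handle (a point): Point to grip in the handle, on the gauge's middle line 176 mm above the underside; axes as the gauge's. The handle block is 24 (x) x 30 (y) x 48 (z) mm, 148 to 196 mm above the underside. Take it from above with the fingers closing along the gauge's y (across 30 mm), so that it cannot turn in the grip.
- gauge_groove (a point): Point on the middle line 4.6 mm below the underside: here lies the bar's axis when the groove is seated on it. Axes as the gauge's. The V groove in the underside runs along x through the whole foot: flanks at 45 degrees, mouth 36 mm wide, apex 18 mm above the underside.
- index (a joint): Angle (rad) of the dark steel index arm, preset at 0.16 to 0.38 and clamped, behind the window. It turns about the dial's pivot, 128 mm above the underside on the middle line, and ends in two prongs 17 mm apart. 0: straight down the gauge; positive: prongs towards the gauge's +y (left as seen from the robot).
- pointer (a joint): Angle (rad) of the black swinging pointer on the same pivot, measured like index. A free pendulum that settles to the vertical within about a second: 0 with the gauge upright; equals index when the gauge leans by the index angle with its top towards its own +y (a turn about its x by minus that angle).
- pointer_tip (a point): Lower end of the pointer, 80 mm from the pivot. Its z axis points up along the pointer to the pivot.
- index_gate (a point): Middle of the gap between the two prongs, 78 mm from the pivot. Its z axis points along the index arm to the pivot.
- stud_block: Stud block fixed to the bench, 100 (x) x 80 (y) x 66 (z) mm: an aluminium base plate 16 mm thick, a narrow web, and on it a bare steel bar, 32 mm in diameter and 80 mm long, lying level along the block's x. Origin: centre of the underside. Its x points roughly away from the robot.
- bar_mid (a point): Middle of the bar's axis, 50 mm above the bench. x along the bar, z up.
- marker: Felt marker lying on the bench between or near the task's things, 132 mm long, 13 mm thick. Leave alone.
- tape: Roll of tape lying flat, 104 mm across, 25 mm high. Leave alone.
- hemostat: Hemostat lying flat, 80 x 140 x 7 mm. Leave alone.
- pad: Notepad, 149 x 106 x 12 mm. Leave alone.
- timer: Small bench timer, 82 x 58 x 22 mm. Leave alone.
- labels: Roll of labels standing on end, 68 mm across, 41 mm high. Leave alone.

How it is judged (in metres and radians):
On the way:
1. the gauge's groove is set on the bar (distance between gauge_groove and bar_mid below 0.025 m and contact force between angle_gauge and stud_block above 0.3 N), for 0.1 s.
At the end, for the whole second after the job is handed in: Gauge gripped and still (under 20 mm/s); groove point within 5 mm of the bar's axis and 19 mm of its middle along it, groove along the bar within 0.15 rad, dial to the robot (handle over the bar's +y side), bearing on it with over 0.3 N; pointer within 0.08 rad of the index and under 0.2 rad/s (x of gauge_groove in the frame of bar_mid between -0.019 and 0.019 m and y of gauge_groove in the frame of bar_mid between -0.005 and 0.005 m and z of gauge_groove in the frame of bar_mid between -0.005 and 0.005 m and angle between the x axis of gauge_groove and the x axis of bar_mid, either way round below 0.15 rad and y of gauge_handle in the frame of bar_mid above 0.005 m and contact force between angle_gauge and stud_block above 0.3 N and contact force between the fingers and angle_gauge above 1 N and angle between the z axis of pointer_tip and the z axis of index_gate, either way round below 0.08 rad and velocity of joint pointer between -0.2 and 0.2 rad/s and linear speed of angle_gauge below 0.02 m/s); the arm keeps its last pose, push and grip.
It fails at once if a bystander is moved by more than 25 mm (distance of any of marker, tape, hemostat, pad, timer, labels from where it was at the start of the episode above 0.025 m).
It fails at once if the preset index is shifted (value of joint index below 0.1 rad or value of joint index above 0.41 rad).
It fails at once if the gauge is toppled (angle between angle_gauge's own z axis and vertical above 0.8 rad).
It also fails if it takes over 40 s, if anything falls off the work surface, if the arm or the gripper's body presses on something with over 40 N, if the wrist force passes 120 N, or if a joint passes its speed limit or range.

## Robot

A 6-joint arm with a two-finger parallel gripper is mounted at the origin on a cart in front of the work surface, level with it; the furniture and walls round the work are solid. World frame = base frame: x ahead of the robot, y to its left, z up, the work surface at z = 0. Lengths are in mm, angles in degrees, forces in N, time in s.
With the tool pointing down it reaches from about 300 to 850 mm from the base axis. Payload 4.2 kg.
Tool frame: the origin (TCP) lies at the very end of the fingers, on their centre line; the grasp point (between the pads) lies 19 mm behind it; z points along the fingers, y is the line along which they close (so a half turn about z gives the same grasp; the last joint's range is limited). The gripper opens to 91 mm and grips with 3 to 60 N. Pads are 32 mm wide; open, the fingers measure 118 mm over their backs; the gripper's body (76 mm by 178 mm) begins 60 mm behind the grasp point.
Start: joints at [-77.006, 18.312, 89.639, -0, 72.044, -1.146], TCP at [140.476, -557.593, 213.976] pointing down, gripper open.
Joint ranges: [-177.97, 177.97], [-48.28, 115.42], [12.27, 149.76], [-77.06, 257.06], [2.81, 150.46], [-146.56, 146.56]. Speed limits (degrees/s): [147.25, 147.25, 180, 180, 180, 180].

## Interface

Orientations are given as [roll, pitch, yaw] about the fixed x, y, z axes, in that order (R = Rz(yaw) Ry(pitch) Rx(roll)).
In Python, from workcell import env, eyes gives the robot as it stands.
- The arm moves only by the tool send_rows, never from a script. Its argument "targets" is text: rows parted by semicolons, each of 7 numbers parted by spaces: the shift along the tool's x, y, z in m, then the turn, a rotation vector about the tool's x, y, z in degrees, then the opening in per cent of the stroke, from 0 (shut) to 100 (fully open). A call has 1 to 12 rows; each row is the pose to reach, as a shift and turn from the pose commanded when the call began, along the tool's axes at that moment; what a row does not reach only later rows make up. A row lasts 1/12 s, in which the tool goes at most 41.7 mm and 7.16 degrees, less where a joint would pass 70% of its speed; a pose out of reach is approached as far as the arm can. A call with a gripper value outside its range is refused whole. The fingers move at their own pace and stop on an object; "grip_force" is the grip in N (left out, the last holds). Time passes only in rows, so rows that repeat a pose let the fingers close. It gives the time, the measured TCP pose, the force, the opening and the grip force at its end, in the units of the state.
- env.state(): the state, without advancing time (a new reading comes with each control period).
- eyes.grab_frame(name): name is "scene" or "top" or "wrist"; returns a dict with "image" (480x640x3 uint8, blue, green, red), "fovy" (degrees; the focal length in pixels is half the picture's height over the tangent of half this angle, whatever the lens; pixels are square), "cx", "cy" (the principal point, pixels), "D" ([k1, k2, p1, p2, k3] as OpenCV has them; the pictures are not rectified), "eye" and "attitude" of the camera in the world. Camera axes: x right, y up, looking along -z (the intrinsics and any distortion apply to the point x, -y, -z); pixel columns grow to the right and rows downward; lengths in mm; the calibration is good to about 2 mm. A picture is of the moment at which its call begins. There is no depth.
- env.job_done(): hands the job in; it is judged then, once.
The state is a dict: "time_s": time; "qpos": joint angles; "qvel": joint speeds; "effort": joint torques, N m; "ee_pos": TCP position; "ee_rot": TCP orientation; "force": force on the tool from outside, world axes, zero at the start; "torque": the same for the moment, N m; "gripper_width": finger opening in mm; "gripper_force": force on a finger pad.
Only numpy, scipy, OpenCV 4.12 (cv2) and the standard library are available. Lean on these libraries where they do the work, as an engineer would, in place of code of your own. Each camera call takes 0.05 s, during which the arm holds its last target. There are 200 camera calls.

## Working session

There is one attempt and no reset: what is moved stays moved. The work goes in short steps, Python scripts to look and compute and a tool call to move; the robot and the scene stay as the last step left them, time stands still between calls to the robot, and variables do not carry over. Pictures are saved under pics/ and viewed, at most 10 in all, crops included, and the job is handed in when it is done.

Besides the shell and the picture viewer there is one more tool, called as name(argument=value, ...) on one line, values as JSON. send_rows: Moves the arm, as the interface text tells. Its arguments: {"type":"object","properties":{"targets":{"type":"string"},"grip_force":{"type":"number"}},"required":["targets"]}

```bash
ls; mkdir -p pics
cat > h.py <<'E'
import numpy as np, cv2, json
from scipy.spatial.transform import Rotation as Rn
from workcell import env, eyes
def grab(n,save=None):
    f=eyes.grab_frame(n)
    if save: cv2.imwrite('pics/'+save,f['image'])
    return f
def att(f):
    a=np.array(f['attitude'],float)
    if a.shape==(3,3): return a
    if a.size==3: return Rn.from_euler('xyz',a,degrees=True).as_matrix()
    raise ValueError(a)
def K(f):
    F=240/np.tan(np.radians(f['fovy'])/2)
    return np.array([[F,0,f['cx']],[0,F,f['cy']],[0,0,1.]])
def rays(f,px):
    u=cv2.undistortPoints(np.array(px,float).reshape(-1,1,2),K(f),np.array(f['D'],float)).reshape(-1,2)
    d=np.c_[u[:,0],-u[:,1],-np.ones(len(u))]@att(f).T
    return np.array(f['eye'],float),d
def onz(f,px,z):
    e,d=rays(f,px); return e+d*((z-e[2])/d[:,2])[:,None]
def proj(f,P):
    c=(np.array(P,float).reshape(-1,3)-np.array(f['eye']))@att(f)
    p=np.c_[c[:,0],-c[:,1],-c[:,2]]
    return cv2.projectPoints(p,np.zeros(3),np.zeros(3),K(f),np.array(f['D'],float))[0].reshape(-1,2)
E
python3 - <<'E'
from h import *
for n in ('scene','top','wrist'):
    f=grab(n,n+'0.png'); print(n,{k:v for k,v in f.items() if k!='image'})
print(env.state())
E
```

```text
pics
scene {'fovy': 50.12701047236097, 'cx': 314.96574385957217, 'cy': 237.16053072861627, 'D': array([-0.10113802,  0.        ,  0.        ,  0.        ,  0.        ]), 'eye': array([-167.07046022,  305.90509719,  790.9643857 ]), 'attitude': array([  50.0597584 ,    0.75963078, -122.72521926])}
top {'fovy': 54.10089732045933, 'cx': 325.7584159823215, 'cy': 226.8902149149467, 'D': array([0.01473097, 0.        , 0.        , 0.        , 0.        ]), 'eye': array([ 326.91829981,  -93.76452593, 1086.53327482]), 'attitude': array([ 10.08349788,  -1.35034775, -88.73099317])}
wrist {'fovy': 60.9364867363825, 'cx': 317.3443425487938, 'cy': 236.78231913436323, 'D': array([-0.07322198,  0.        ,  0.        ,  0.        ,  0.        ]), 'eye': array([ 211.53154542, -538.98759674,  384.10555044]), 'attitude': array([-15.13431858,   0.11807827, -75.88743285])}
{'time_s': 0.15, 'qpos': array([-7.70054529e+01,  1.83434571e+01,  8.96878491e+01, -1.42464629e-03,
        7.20428509e+01, -1.14604892e+00]), 'qvel': array([ 0.08625459, -0.11238243, -0.24087996,  0.02971783,  0.02358633,
       -0.00298121]), 'effort': array([-2.42893011e-04, -4.12773013e+01, -2.32154864e+01,  7.26973847e-02,
        4.33892815e-02, -9.32863190e-05]), 'ee_pos': array([ 140.38610643, -557.2351673 ,  213.32804946]), 'ee_rot': array([-1.79925831e+02, -1.28808122e-04,  1.41410360e+01]), 'force': array([ 0.22394139,  0.61969468, -1.09618057]), 'torque': array([-0.00323169, -0.01212311, -0.03232765]), 'gripper_force': 0.0, 'gripper_width': 90.9478227070958}
```

View pics/scene0.png

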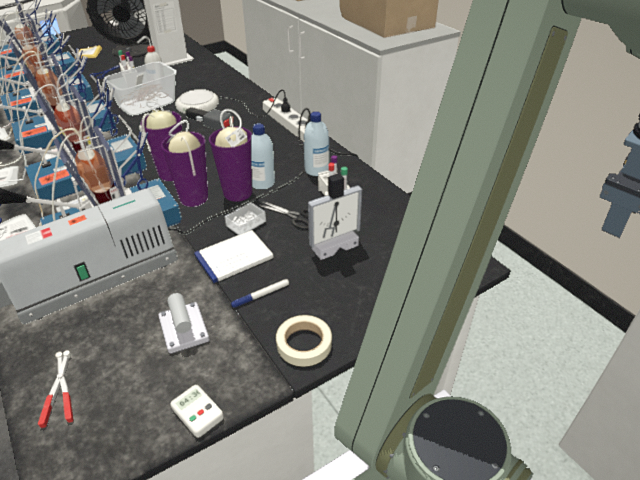

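View pics/top0.png

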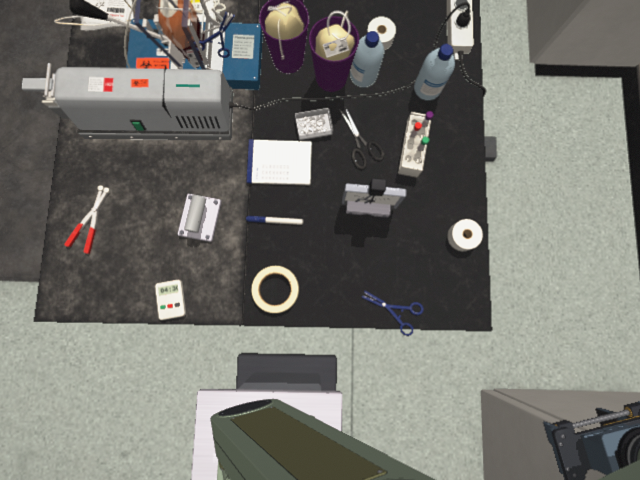

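The scene view shows the gauge near (335,220), the stud block near (184,322) and the marker near (260,293). In the top view the gauge is at (375,197) with its handle at (378,186), and the block is at (199,216). Next I'll enlarge both.

Run:
```python
import cv2, numpy as np
t=cv2.imread('pics/top0.png'); s=cv2.imread('pics/scene0.png')
def z(i,x,y,w,h,S): return cv2.resize(i[y:y+h,x:x+w],(w*S,h*S),interpolation=cv2.INTER_CUBIC)
a=z(t,335,170,80,60,5);b=z(t,165,186,80,60,5);c=z(s,295,165,80,120,5)[:600]
c=cv2.resize(s[165:270,295:375],(400,525),interpolation=cv2.INTER_CUBIC)
o=np.zeros((600,800,3),np.uint8); o[:300,:400]=a;o[300:,:400]=b;o[:525,400:]=c
cv2.imwrite('pics/crop0.png',o)
```

```text
(no output)
```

View pics/crop0.png

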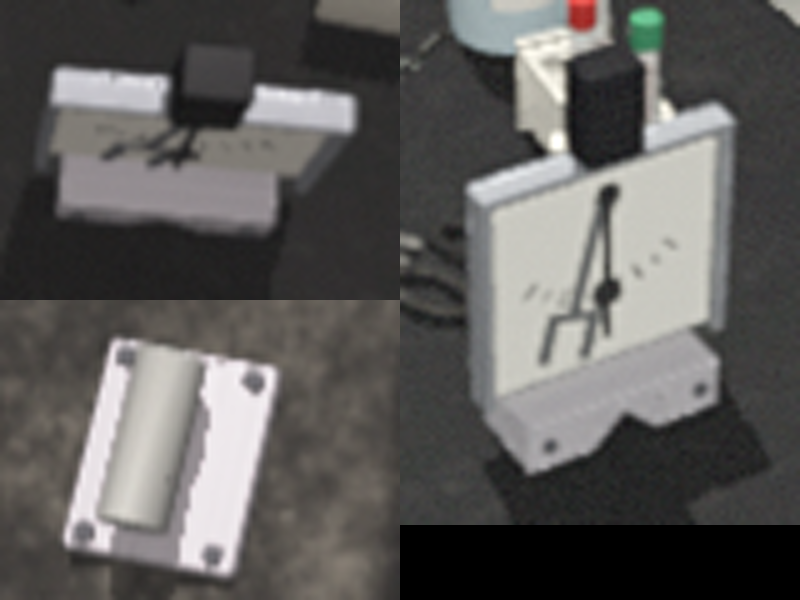

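The enlargement resolves the edges I need. The handle top quad in the top view is about (372-385, 180-190). The case-top far edge runs (346,184)→(406,189). The plate corners are crop (112,338), (277,370), (233,577) and (65,545). The index leans left by about 0.3 rad.

Run:
```python
from h import *
f=grab('top')
c=lambda L,oy,ox,dy: [(ox+x/5-.4,oy+(y-dy)/5-.4) for x,y in L]
H=onz(f,c([(187,47),(253,47),(243,98),(176,96)],170,335,0),196); print('handle',H.round(),H.mean(0).round(1))
C=onz(f,c([(55,68),(357,95),(355,133),(50,105)],170,335,0),148); print('case',C.round(),C.mean(0).round(1))
d=C[0]-C[1]; print('len',np.linalg.norm(d[:2]),'yaw',np.degrees(np.arctan2(-d[0],d[1])))
d=C[3]-C[2]; print('len',np.linalg.norm(d[:2]),'yaw',np.degrees(np.arctan2(-d[0],d[1])))
P=onz(f,c([(110,337),(278,368),(234,578),(64,546)],186,165,300),16); print('plate',P.round(),P.mean(0).round(1))
for a,b in((3,0),(2,1)):
  d=P[b]-P[a];print(np.linalg.norm(d[:2]),np.degrees(np.arctan2(d[1],d[0])))
for a,b in((0,1),(3,2)):
  d=P[a]-P[b];print(np.linalg.norm(d[:2]),np.degrees(np.arctan2(-d[0],d[1])))
s=grab('scene')
g=C.mean(0)
print(proj(s,[H.mean(0),P.mean(0)]))
# index angle from scene: pixels pivot, prongs mid, on the dial plane
```

```text
handle [[ 584. -200.  196.]
 [ 584. -226.  196.]
 [ 564. -222.  196.]
 [ 564. -196.  196.]] [ 573.9 -210.9  196. ]
case [[ 587. -151.  148.]
 [ 579. -276.  148.]
 [ 563. -275.  148.]
 [ 571. -149.  148.]] [ 575. -213.  148.]
len 125.31314786752303 yaw -3.65071319994679
len 126.21519289895127 yaw -3.7960873684698684
plate [[589. 210.  16.]
 [577. 132.  16.]
 [478. 146.  16.]
 [491. 224.  16.]] [533.6 178.1  16. ]
99.70218695920217 -7.851435314517966
99.97472554803919 -8.022658934554805
79.4321699943923 -9.111997636506908
79.13995287040198 -9.313698229021673
[[335.07003801 178.09461843]
 [182.98164813 325.21537213]]
```

```bash
cat >> h.py <<'E'
def rel(p,rpy,s=None,base=None):
    """shift (m, tool axes) and rotvec (deg) from the present (or base) pose to the world pose"""
    s=s or env.state()
    p0,r0=base if base else (s['ee_pos'],s['ee_rot'])
    R=Rn.from_euler('xyz',r0,degrees=True)
    sh=R.inv().apply(np.array(p,float)-p0)/1000
    rv=(R.inv()*Rn.from_euler('xyz',rpy,degrees=True)).as_rotvec(degrees=True)
    print('shift',sh.round(4),'turn',rv.round(2),'n',np.linalg.norm(sh)/.0417,np.linalg.norm(rv)/7.16); return sh,rv
E
python3 - <<'E'
from h import *
rel([574,-211,255],[180,0,-3.7])
f=grab('scene')
# index: intersect with dial plane (x_g = const) 
yaw=np.radians(-3.7); n=np.array([np.cos(yaw),np.sin(yaw),0]); ya=np.array([-np.sin(yaw),np.cos(yaw),0])
px=[(295+(x-400)/5-.4,165+y/5-.4) for x,y in [(610,192),(606,335),(545,362),(587,355),(577,318)]]
e,d=rays(f,px); o=np.array([575,-212,0])
for off in(-6,-10,-14):
  P=e+d*(((o+n*off-e)@n)/(d@n))[:,None]
  q=np.c_[(P-o)@ya,P[:,2]]; m=(q[2]+q[3])/2-q[0]
  print(off,q.round(1).tolist(),'ptr',np.arctan2(*( (q[1]-q[0])*[1,-1])),'idx',np.arctan2(m[0],-m[1]), 'arm',np.arctan2(*((q[4]-q[0])*[1,-1])))
E
```

```text
shift [ 0.5051 -0.23   -0.0413] turn [-4.000e-02  1.000e-02  1.784e+01] n 13.344874514747332 2.491919750492563
-6 [[-0.8, 133.8], [0.0, 54.1], [31.9, 51.4], [9.9, 46.4], [15.3, 70.1]] ptr 0.010678816416168534 idx 0.2504754426758715 arm 0.24864053389136165
-10 [[1.6, 137.2], [2.5, 57.9], [34.1, 55.3], [12.3, 50.3], [17.7, 73.9]] ptr 0.010678816416169228 idx 0.25047544267587196 arm 0.24864053389136226
-14 [[4.1, 140.7], [4.9, 61.7], [36.4, 59.1], [14.7, 54.2], [20.1, 77.7]] ptr 0.010678816416168236 idx 0.2504754426758716 arm 0.248640533891362
```

send_rows(targets="0.02 -0.01 -0.04 0 0 1 100;0.06 -0.027 -0.041 0 0 2 100;0.1 -0.046 -0.041 0 0 4 100;0.14 -0.064 -0.041 0 0 5 100;0.18 -0.082 -0.041 0 0 6 100;0.22 -0.1 -0.041 0 0 8 100;0.258 -0.117 -0.041 0 0 9 100;0.296 -0.135 -0.041 0 0 10 100;0.334 -0.152 -0.041 0 0 12 100;0.372 -0.17 -0.041 0 0 13 100;0.41 -0.187 -0.041 0 0 15 100;0.445 -0.203 -0.041 0 0 16 100")

```text
time_s: 1.3
ee_pos: [515.3, -257.1, 255.1]
ee_rot: [180.0, -0.0, -1.9]
force: [-0.0, -1.6, -0.5]
gripper_width: 91.1
gripper_force: 0.0
```

Run:
```python
from h import *
s=env.state();print(s['ee_pos'],s['ee_rot'])
rel([574,-211,255],[180,0,-3.7])
```

```text
[ 515.34066799 -257.06243422  255.06791127] [ 1.79981325e+02 -8.06999243e-03 -1.92999420e+00]
shift [ 0.0571 -0.048   0.0001] turn [ 0.02 -0.01  1.77] n 1.7885685142839414 0.2472236576810677
```

send_rows(targets="0.025 -0.021 0 0 0 1 100;0.05 -0.043 0 0 0 1.8 100;0.05 -0.043 0 0 0 1.8 100;0.05 -0.043 0 0 0 1.8 100")

```text
time_s: 1.63
ee_pos: [566.2, -216.2, 254.3]
ee_rot: [180.0, 0.1, -3.5]
force: [-0.1, -0.5, -0.8]
gripper_width: 91.2
gripper_force: 0.0
```

Run:
```python
from h import *
s=env.state();print(s['ee_pos'],s['ee_rot'])
rel([574,-211,159],[180,0,-3.7])
f=grab('wrist','w1.png'); grab('scene','s1.png')
print(proj(f,[[574,-211,196],[575,-212,148]]))
a=f['image'];b=cv2.imread('pics/s1.png')[120:300,260:420]
o=np.zeros((480,800,3),np.uint8);o[:,:640]=a;o[:180,640:]=b
cv2.imwrite('pics/v1.png',o)
```

```text
[ 566.20999488 -216.1591664   254.30747657] [ 1.79995091e+02  6.22128537e-02 -3.48098423e+00]
shift [ 0.0076 -0.0056  0.0953] turn [0.01 0.06 0.22] n 2.2965078876019662 0.031806678287024305
[[308.64618312 242.94711704]
 [311.43518044 222.42273638]]
```

View pics/v1.png

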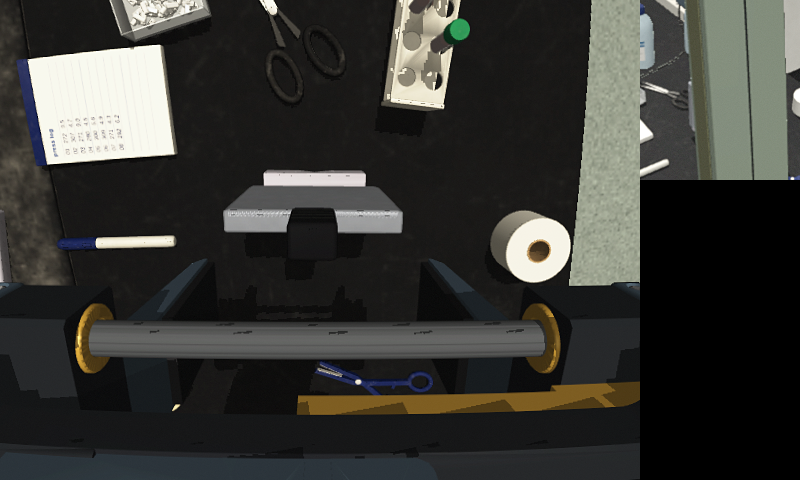

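The wrist view shows the handle top at about (312,246) against a predicted (309,243). That is about 1 mm off, and the yaw is square.

send_rows(targets="0 0 0.02 0 0 0 100;0 0 0.04 0 0 0 100;0 0 0.04 0 0 0 100;0 0 0.04 0 0 0 100;0 0 0.04 0 0 0 100")

```text
time_s: 2.15
ee_pos: [565.3, -218.3, 216.2]
ee_rot: [180.0, -0.1, -3.7]
force: [-0.5, -1.1, 0.6]
gripper_width: 91.1
gripper_force: 0.0
```

send_rows(targets="0.0083 -0.0068 0 0 0 0 100;0.0083 -0.0068 0 0 0 0 100;0.0083 -0.0068 0.02 0 0 0 100;0.0083 -0.0068 0.04 0 0 0 100;0.0083 -0.0068 0.055 0 0 0 100;0.0083 -0.0068 0.057 0 0 0 100;0.0083 -0.0068 0.057 0 0 0 100;0.0083 -0.0068 0.057 0 0 0 100")

```text
time_s: 2.82
ee_pos: [575.0, -211.3, 159.2]
ee_rot: [180.0, -0.1, -3.6]
force: [-0.4, 0.1, -0.2]
gripper_width: 91.5
gripper_force: 0.0
```

send_rows(targets="0 0 0 0 0 0 20;0 0 0 0 0 0 20;0 0 0 0 0 0 20;0 0 0 0 0 0 20;0 0 0 0 0 0 20;0 0 0 0 0 0 20;0 0 0 0 0 0 20;0 0 0 0 0 0 20", grip_force=45)

```text
time_s: 3.48
ee_pos: [574.1, -211.1, 157.9]
ee_rot: [180.0, 0.0, -3.7]
force: [-0.4, 0.4, -0.5]
gripper_width: 40.9
gripper_force: 0.0
```

send_rows(targets="0 0 0 0 0 0 10;0 0 0 0 0 0 10;0 0 0 0 0 0 10;0 0 0 0 0 0 10;0 0 0 0 0 0 10;0 0 0 0 0 0 10")

```text
time_s: 3.98
ee_pos: [574.1, -211.2, 157.7]
ee_rot: [180.0, 0.0, -3.7]
force: [0.9, -0.2, -2.0]
gripper_width: 29.7
gripper_force: 45.0
```

send_rows(targets="0 0 -0.01 0 0 0 10;0 0 -0.03 0 0 0 10;0 0 -0.055 0 0 0 10;0 0 -0.08 0 0 0 10;0 0 -0.1 0 0 0 10;0 0 -0.11 0 0 0 10;0 0 -0.11 0 0 0 10;0 0 -0.11 0 0 0 10")

```text
time_s: 4.65
ee_pos: [573.8, -210.8, 267.5]
ee_rot: [-180.0, 0.0, -3.7]
force: [-0.1, 0.2, -4.5]
gripper_width: 29.5
gripper_force: 45.0
```

Run:
```python
from h import *
s=env.state();print(s['force'])
rel([534,178,268],[180,0,-8.5])
```

```text
[-0.08371054  0.21584486 -4.45427164]
shift [-6.450e-02 -3.855e-01 -3.000e-04] turn [-0.02  0.04  4.84] n 9.373491610891014 0.6764595112205696
```

send_rows(targets="-0.001 -0.006 0 0 0 0 10;-0.003 -0.018 0 0 0 0 10;-0.007 -0.039 0 0 0 0.5 10;-0.011 -0.065 0 0 0 1 10;-0.016 -0.095 0 0 0 1.5 10;-0.021 -0.125 0 0 0 2 10;-0.026 -0.155 0 0 0 2 10;-0.031 -0.185 0 0 0 2.5 10;-0.036 -0.215 0 0 0 3 10;-0.041 -0.245 0 0 0 3 10;-0.046 -0.275 0 0 0 3.5 10;-0.05 -0.3 0 0 0 3.8 10")

```text
time_s: 5.65
ee_pos: [541.6, 94.5, 266.8]
ee_rot: [-180.0, 0.2, -7.4]
force: [0.0, 0.1, -2.4]
gripper_width: 29.9
gripper_force: 45.0
```

send_rows(targets="-0.003 -0.022 0 0 0 0.5 10;-0.007 -0.042 0 0 0 0.8 10;-0.01 -0.06 0 0 0 1 10;-0.011 -0.072 0 0 0 1 10;-0.012 -0.08 0 0 0 1 10;-0.012 -0.085 0 0 0 1 10;-0.012 -0.085 0 0 0 1 10;-0.012 -0.085 0 0 0 1 10;-0.012 -0.085 0 0 0 1 10")

```text
time_s: 6.4
ee_pos: [542.5, 176.5, 267.8]
ee_rot: [180.0, 0.0, -8.5]
force: [-0.5, -0.8, -3.3]
gripper_width: 29.7
gripper_force: 45.0
```

Run:
```python
from h import *
s=env.state();print(s['ee_pos'],s['ee_rot'],s['force'])
rel([534,178,220],[180,0,-8.5])
f=grab('top','t2.png'); g=grab('scene','s2.png')
o=np.zeros((480,800,3),np.uint8)
o[:480,:400]=cv2.resize(f['image'][160:280,150:250],(400,480))
o[:480,400:]=cv2.resize(g['image'][200:380,110:260],(400,480))
cv2.imwrite('pics/v2.png',o)
```

```text
[542.51794984 176.45894266 267.83018022] [ 1.79957083e+02  8.91939430e-03 -8.51237408e+00] [-0.51087896 -0.80790173 -3.2714148 ]
shift [-0.0086 -0.0003  0.0478] turn [ 0.04  0.01 -0.01] n 1.165639442824091 0.00636114637238453
```

View pics/v2.png

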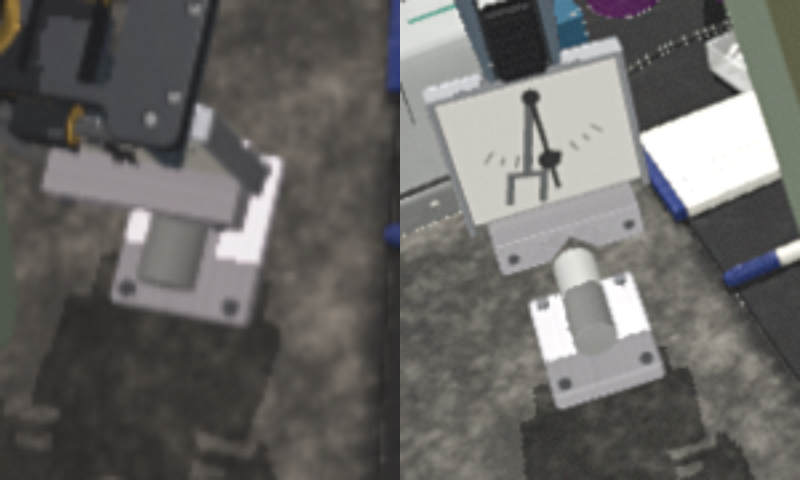

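The gauge is held squarely above the bar, with its foot's lower front edge at v2 (45,192)→(237,224). I'll check the foot's x offset and then lower.

Run:
```python
from h import *
f=grab('top')
y=np.radians(-8.5);n=np.array([np.cos(y),np.sin(y)]);t=np.array([-np.sin(y),np.cos(y)])
P=onz(f,[(150+x/4-.4,160+v/4-.4) for x,v in[(45,191),(236,223)]],110)
tcp=env.state()['ee_pos'][:2]
print(P.round(1),(P[:,:2]-tcp)@n,(P[:,:2]-tcp)@t)
E=[(165+x/5-.4,186+(v-300)/5-.4) for x,v in[(138,348),(206,352),(102,516),(166,526)]]
B=onz(f,E,50);print(B.round(1),(B[:,:2]-[534,178])@n,(B[:,:2]-[534,178])@t)
```

```text
[[533.7 235.1 110. ]
 [519.3 134.3 110. ]] [-17.43466455 -16.82192318] [ 56.56560282 -45.26744603]
[[576.3 187.9  50. ]
 [575.3 157.4  50. ]
 [499.3 198.3  50. ]
 [495.5 169.8  50. ]] [ 40.33481029  43.86631935 -37.36198581 -36.87303434] [ 16.04710495 -14.22484906  14.92297924 -13.80177391]
```

Run:
```python
from h import *
f=grab('scene')
y=np.radians(-8.5);n=np.array([np.cos(y),np.sin(y)]);t=np.array([-np.sin(y),np.cos(y)])
tcp=env.state()['ee_pos'][:2]
px=[(110+(x-400)/2.667-.4,200+v/2.667-.4) for x,v in[(503,273),(642,236)]]
for z in (105,110,115,120):
  P=onz(f,px,z); print(z,P.round(1).tolist(),(P[:,:2]-tcp)@n,(P[:,:2]-tcp)@t)
px=[(110+(x-400)/2.667-.4,200+v/2.667-.4) for x,v in[(531,302),(622,272),(665,373),(557,407)]]
P=onz(f,px,16);print('plate',P.round(1).tolist(),P.mean(0))
print(env.state()['ee_pos'])
```

```text
105 [[540.8, 226.6, 105.0], [521.0, 130.7, 105.0]] [ -9.12923503 -14.5378366 ] [ 49.09798127 -48.70220007]
110 [[535.7, 227.2, 110.0], [516.0, 131.9, 110.0]] [-14.31788324 -19.68706147] [ 48.90703044 -48.18028459]
115 [[530.5, 227.8, 115.0], [511.0, 133.2, 115.0]] [-19.50653146 -24.83628635] [ 48.7160796  -47.65836911]
120 [[525.3, 228.3, 120.0], [506.0, 134.5, 120.0]] [-24.69517968 -29.98551123] [ 48.52512876 -47.13645362]
plate [[591.6, 208.0, 16.0], [582.5, 136.7, 16.0], [472.6, 149.0, 16.0], [486.0, 226.7, 16.0]] [533.14996213 180.07744194  16.        ]
[542.60009982 176.68889463 268.0112816 ]
```

send_rows(targets="-0.004 0 0.005 0 0 0 10;-0.0086 -0.001 0.018 0 0 0 10;-0.0086 -0.001 0.03 0 0 0 10;-0.0086 -0.001 0.04 0 0 0 10;-0.0086 -0.001 0.046 0 0 0 10;-0.0086 -0.001 0.05 0 0 0 10;-0.0086 -0.001 0.051 0 0 0 10;-0.0086 -0.001 0.051 0 0 0 10;-0.0086 -0.001 0.051 0 0 0 10;-0.0086 -0.001 0.051 0 0 0 10")

```text
time_s: 7.43
ee_pos: [534.6, 179.7, 217.6]
ee_rot: [-180.0, -0.1, -8.5]
force: [-0.4, 0.0, -2.7]
gripper_width: 29.9
gripper_force: 45.0
```

send_rows(targets="0 0 0.001 0 0 0 10;0 0 0.002 0 0 0 10;0 0 0.003 0 0 0 10;0 0 0.003 0 0 0 10;0 0 0.003 0 0 0 10")

```text
time_s: 7.85
ee_pos: [534.1, 179.5, 213.8]
ee_rot: [180.0, 0.0, -8.5]
force: [0.6, -0.5, -4.6]
gripper_width: 30.0
gripper_force: 45.0
```

send_rows(targets="0 0 0.001 0 0 0 10;0 0 0.001 0 0 0 10;0 0 0.002 0 0 0 10;0 0 0.002 0 0 0 10;0 0 0.002 0 0 0 10")

```text
time_s: 8.27
ee_pos: [534.2, 179.4, 212.3]
ee_rot: [180.0, -0.0, -8.5]
force: [-1.4, -1.0, 0.3]
gripper_width: 30.0
gripper_force: 45.0
```

send_rows(targets="0 0 0.0005 0 0 0 10;0 0 0.001 0 0 0 10;0 0 0.001 0 0 0 10;0 0 0.001 0 0 0 10")

```text
time_s: 8.6
ee_pos: [534.3, 179.4, 212.3]
ee_rot: [-180.0, -0.1, -8.5]
force: [-1.2, -1.8, 5.0]
gripper_width: 29.5
gripper_force: 45.0
```

send_rows(targets="0 -0.0028 -0.0005 -1 0 0 10;0 -0.0057 -0.0004 -2 0 0 10;0 -0.0085 -0.0003 -3 0 0 10;0 -0.0113 -0.0001 -4 0 0 10;0 -0.0141 0.0001 -5 0 0 10;0 -0.017 0.0004 -6 0 0 10;0 -0.0198 0.0007 -7 0 0 10;0 -0.0198 0.0007 -7 0 0 10;0 -0.0198 0.0007 -7 0 0 10")

```text
time_s: 9.35
ee_pos: [537.5, 199.5, 210.8]
ee_rot: [172.9, -0.1, -8.4]
force: [-0.1, -1.6, 5.9]
gripper_width: 29.7
gripper_force: 45.0
```

send_rows(targets="0 -0.0028 0 -1 0 0 10;0 -0.0057 0.0001 -2 0 0 10;0 -0.0085 0.0002 -3 0 0 10;0 -0.0113 0.0004 -4 0 0 10;0 -0.0141 0.0006 -5 0 0 10;0 -0.017 0.0009 -6 0 0 10;0 -0.0203 0.0013 -7.2 0 0 10;0 -0.0203 0.0013 -7.2 0 0 10;0 -0.0203 0.0013 -7.2 0 0 10;0 -0.0203 0.0013 -7.2 0 0 10;0 -0.0203 0.0013 -7.2 0 0 10;0 -0.0203 0.0013 -7.2 0 0 10")

```text
time_s: 10.35
ee_pos: [540.4, 219.3, 207.0]
ee_rot: [165.7, -0.1, -8.4]
force: [0.1, -0.1, 6.4]
gripper_width: 29.9
gripper_force: 45.0
```

send_rows(targets="0 0 0 0 0 0 10;0 0 0 0 0 0 10;0 0 0 0 0 0 10;0 0 0 0 0 0 10;0 0 0 0 0 0 10;0 0 0 0 0 0 10")

```text
time_s: 10.85
ee_pos: [540.4, 219.3, 206.9]
ee_rot: [165.7, -0.1, -8.4]
force: [0.1, -0.9, 5.2]
gripper_width: 30.0
gripper_force: 45.0
```

Run:
```python
from h import *
s=env.state();print(s['ee_pos'],s['ee_rot'],s['force'],s['torque'])
R=Rn.from_euler('xyz',s['ee_rot'],degrees=True); print('groove pred',s['ee_pos']+R.apply([0,0,162.3]))
f=grab('scene','s3.png')['image']
cv2.imwrite('pics/v3.png',cv2.resize(f[225:345,110:230],(600,600),interpolation=cv2.INTER_CUBIC))
```

```text
[540.4422933  219.26836006 206.92832913] [ 1.65672092e+02 -9.12401846e-02 -8.42412012e+00] [ 0.12515389 -0.93703746  5.18783366] [-0.74381607  0.15243127 -0.25034185]
groove pred [534.80592176 179.50048129  49.67681997]
```

View pics/v3.png

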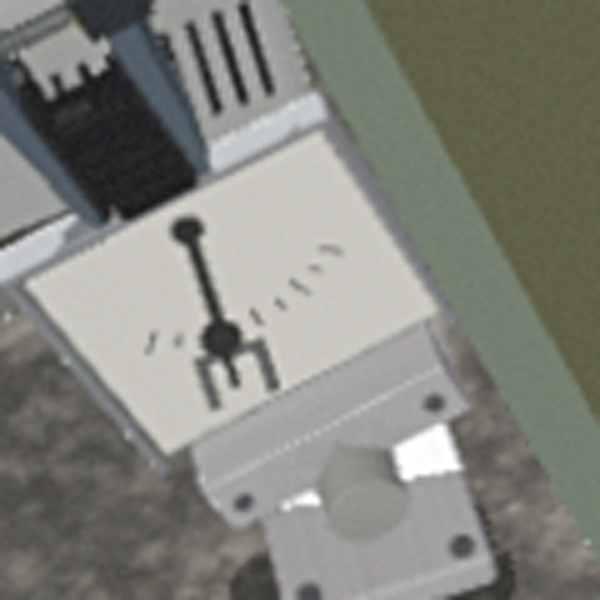

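The pointer tip (236,386) lies between the prongs (213,408) and (275,388), about 0.02 rad off. The groove is seated at the bar axis, pressing with about 9 N, and everything is steady, so I'm handing in.

```bash
python3 -c "
from workcell import env
print(env.job_done())"
```

```text
the job is handed in; nothing more can be done
None
```

The job is handed in, but no verdict came back. By my measurements the gauge is gripped and seated on the bar, pressed down with about 9 N. It leans about 14.3°, and the pointer sits between the index prongs, about 0.02 rad off centre.

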